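Lay the tube in the welding jig and step up the range switch

TASK

Get the tube ready for tacking: first lift the thicker of the two steel tubes off the wooden rest and lower it gently into the two V-cradles of the welding jig, seated in both and roughly centred lengthwise. Then turn the black range selector exactly three clicks clockwise from where it stands, let go and leave it resting in its click. Leave the thinner tube, the spray can and the hammer where they are.

Things in the scene. Friction and masses are not known exactly. Their poses are not given: they have to be found in the camera images.
- thick_tube: the steel tube to be laid in the jig: plain, dark inside at the ends, 40 mm outside diameter, 180 mm long, about 0.5 kg. Origin at its centre; x along its axis (either end is the same). It starts lying on the wooden rest, with its axis 34 mm above the bench, parallel to the rest's x.
- thin_tube: the other tube, to be left alone: 24 mm outside diameter, 180 mm long, origin at its centre, x along its axis; lies on the same rest 90 mm beside the thick one.
- rest: fixed wooden rest: two battens 14 mm high, 30 mm wide, 170 mm long along y, centred 55 mm either side of the origin in x, with cleats 6 mm high beside each tube; between them only the bench, and a spreader 6 mm high midway between the tubes. Origin at the centre of its underside on the bench, tubes lie along its x at y = +45 mm and -45 mm, either may be the thick one.
- jig: fixed steel welding jig, plain grey: a flat bar 200 x 60 x 10 mm along x that carries two V-cradles, 22 mm thick in x, centred 60 mm either side of the origin, 90-degree Vs open upwards, 79 mm wide and 53 mm high, valley line 20 mm above the bench along x. Origin at the centre of its underside on the bench. Between the cradles (98 mm clear) nothing stands above 10 mm.
- jig_seat (a point): the point on the jig where the centre of the thick tube belongs: above the jig's origin, 48.3 mm above the bench, midway between the cradles; x along the Vs.
- range_box: fixed grey control box 150 x 150 mm, 55 mm high, with the range selector in the middle of its top and seven white tick marks 30 degrees apart round the selector. Origin at the centre of its underside; z up.
- selector (a joint): angle of the range selector in rad, growing clockwise seen from above; seven click positions at 0, 0.524, 1.047, 1.571, 2.094, 2.618 and 3.142 (30 degrees apart), end stops just beyond the first and last. It starts resting in one of the first three. At 0 the pointer points along the box's +y, at 1.571 along the box's +x. A sprung ball pulls it into the nearest click: about 0.12 N m takes it out of a click, and released anywhere it snaps to the nearest one.
- selector_grip (a point): on the selector's axis at the height to grip it, 85 mm above the bench. The selector is a black upright bar grip 16 mm thick, about 68 mm long and 37 mm high, its top 98 mm above the bench, on a disc of 60 mm diameter whose top is 61 mm above the bench. This frame turns with the selector; its y axis runs along the bar towards the pointer.
- selector_tip (a point): the pointer end of the selector, on top of the bar, 35 mm from the axis; the end is pointed and has a white line on top.
- spray_can: bare aluminium spray can standing on the bench, 60 mm diameter, about 150 mm high, origin at the centre of its underside; leave it.
- hammer: hammer 200 mm long lying on the bench, x along its handle; leave it.
There are look-alikes about, which are no part of the job. Leave any blue or pink look-alike of the thick_tube alone.

How it is judged:
By the outcome, as a careful person would: the job done as asked, in the order asked, and still so for the second after the job is handed in, with the robot touching nothing.
It also fails if it takes over 66 s, if anything falls off the work surface, if the arm or the gripper's body presses on something with over 40 N, if the wrist force passes 120 N, or if a joint passes its speed limit or range.

ROBOT

A 6-joint arm with a two-finger parallel gripper is mounted at the origin on the work surface. World frame = base frame: x ahead of the robot, y to its left, z up, the work surface at z = 0. Lengths are in m, angles in rad, forces in N, time in s.
With the tool pointing down it reaches from about 0.15 to 0.775 m from the base axis. Payload 6.1 kg.
Tool frame: the origin (TCP) lies at the very end of the fingers, on their centre line; the grasp point (between the pads) lies 19 mm behind it; z points along the fingers, y is the line along which they close (so a half turn about z gives the same grasp; the last joint's range is limited). The gripper opens to 85 mm and grips with 20 to 120 N. Pads are 22 mm wide; open, the fingers measure 114 mm over their backs; the gripper's body (76 mm by 85 mm) begins 54 mm behind the grasp point. The pads swing forward as they close: fully open they stand 13 mm farther back than shut.
Start: joints at [-1.314, 0.126, -0.04, 1.405, 0, 1.571], TCP at [0.133, -0.508, 0.231] pointing down, gripper open.
Joint ranges: [-2.72, 2.72], [-0.95, 1.95], [-1.27, 1.35], [-1.78, 2.02], [-1.46, 1.47], [-3.14, 3.14]. Speed limits (rad/s): [2.39, 2.39, 3.01, 3.14, 3.14, 3.14].

INTERFACE

Orientations are given as a 3x3 rotation matrix whose columns are the frame's x, y, z axes.
In Python, from station import readout, optics, sign_off gives the robot as it stands. The module is installed in compiled form; this text tells all that it offers.
- The arm moves only by the tool jog_arm, never from a script. Its argument "motion" is a list of rows, each a list of 2 entries, a list of its own where there are three numbers: the shift along the tool's x, y, z in m, then the turn, a rotation vector about the tool's x, y, z in rad. A call has 1 to 12 rows; each row shifts and turns the commanded pose from where the row before left it, along the tool's axes as they then stand; what a row does not reach is not made up. A row lasts 1/10 s, in which the tool goes at most 50 mm and 8.59 degrees, less where a joint would pass 70% of its speed; a pose out of reach is approached as far as the arm can. A call with a gripper value outside its range is refused whole. "gripper" is the gripper's target within -1 to 1 (fully open at 1, half-way at 0, shut at -1), set as the call begins (left out, the last holds). The fingers move at their own pace and stop on an object; "force" is the grip in N (left out, the last holds). Time passes only in rows, so rows that do not move let the fingers close. It gives the time, the measured TCP pose, the force, the opening and the grip force at its end, in the units of the state.
- readout.sense(): the state, without advancing time (a new reading comes with each control period).
- optics.capture(name): name is "side" or "top"; returns (picture, depth): 384x512x3 uint8, red, green, blue; 384x512 float32, m along the optical axis (not along the pixel's ray), 0 where there is no reading.
- optics.camera_model(name): a dict with "intrinsics" (3x3 intrinsics, pixels), "rvec" (rotation vector, rad) and "tvec" (3), from world to camera coordinates, as OpenCV has them. Camera axes: x right, y down, z forward; pixel columns grow to the right and rows downward; lengths in m; the calibration is good to about 2 mm. A picture is of the moment at which its call begins. camera_model takes no time and is no camera call.
- sign_off(): hands the job in; it is judged then, once.
The state is a dict: "t": time; "joints": joint angles; "joint_vel": joint speeds; "tau": joint torques, N m; "ee_pos": TCP position; "orientation": TCP orientation; "contact_force": force on the tool from outside, world axes, zero at the start; "ft_torque": the same for the moment, N m; "grip_width": finger opening in m; "grasp_force": force on a finger pad.
Only numpy, scipy, OpenCV 4.12 (cv2) and the standard library are available. Lean on these libraries where they do the work, as an engineer would, in place of code of your own. Each camera call takes 0.05 s, during which the arm holds its last target. There are 200 camera calls.

## Working session

There is one attempt and no reset: what is moved stays moved. The work goes in short steps, Python scripts to look and compute and a tool call to move; the robot and the scene stay as the last step left them, time stands still between calls to the robot, and variables do not carry over. Pictures are saved under pics/ and viewed, at most 10 in all, crops included, and the job is handed in when it is done.

Besides the shell and the picture viewer there is one more tool, called after "Call:" as name(argument=value, ...), one argument or row to a line, values as JSON. jog_arm: Moves the arm, as the interface text tells. Its arguments: {"type":"object","properties":{"motion":{"type":"array","items":{"type":"array"}},"gripper":{"type":"number"},"force":{"type":"number"}},"required":["motion"]}

```bash
mkdir -p pics; python3 - <<'E'
from station import readout, optics
import cv2,numpy as np
s=readout.sense();print(s['t'],s['ee_pos'],s['orientation'],s['grip_width'])
for n in('top','side'):
    p,d=optics.capture(n);np.savez(f'{n}0.npz',p=p,d=d)
    cv2.imwrite(f'pics/{n}0.png',cv2.resize(p[:,:,::-1],(800,600),interpolation=cv2.INTER_CUBIC))
    m=optics.camera_model(n);print(m)
E
```

```text
0.0 [ 0.13321427 -0.50740366  0.23051814] [[ 9.67221070e-01  2.53935500e-01 -4.05509748e-04]
 [ 2.53935823e-01 -9.67219844e-01  1.53996507e-03]
 [-1.16527604e-06 -1.59246011e-03 -9.99998732e-01]] 0.0852545663858873
{'intrinsics': array([[394.19978315,   0.        , 254.00414767],
       [  0.        , 394.19978315, 192.71455463],
       [  0.        ,   0.        ,   1.        ]]), 'rvec': array([ 2.11845592, -2.12069805,  0.20356467]), 'tvec': array([0.08945096, 0.55359613, 1.38936918])}
{'intrinsics': array([[458.63189937,   0.        , 250.22372246],
       [  0.        , 458.63189937, 187.97401345],
       [  0.        ,   0.        ,   1.        ]]), 'rvec': array([ 0.43862543, -2.7716979 ,  1.11633176]), 'tvec': array([0.55606987, 0.10850219, 1.30872673])}
```

View pics/top0.png

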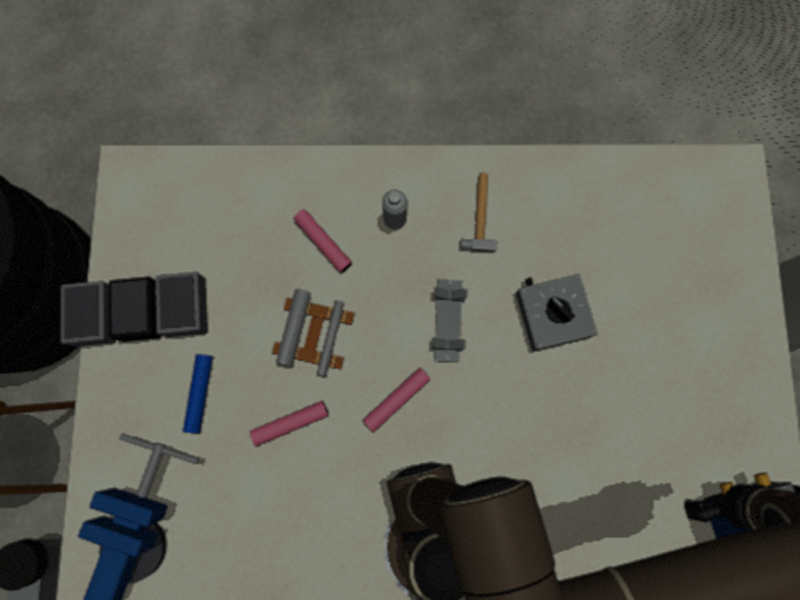

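View pics/side0.png

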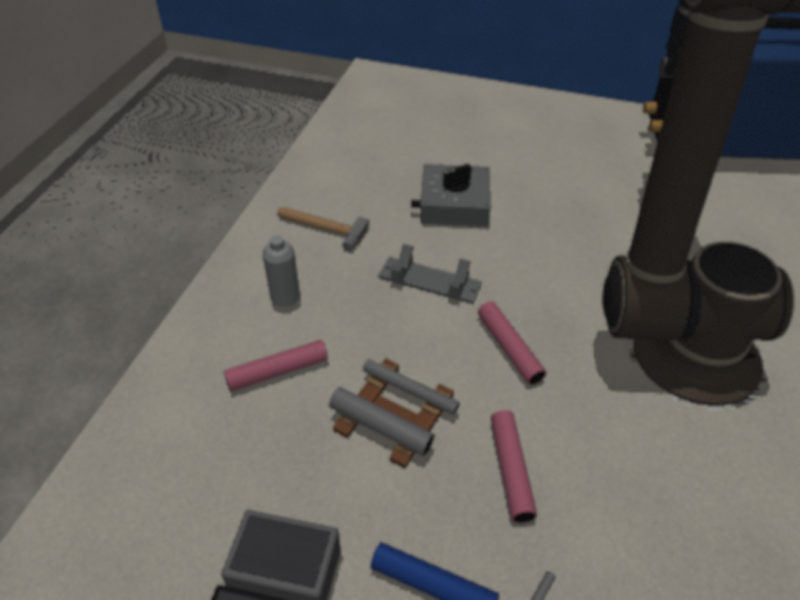

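The top view shows the grey tubes on the rest, the thick one at about (293,328) and the thin one at about (330,338). The jig is at (448,320), the range box at (557,312), and there are pink and blue look-alikes elsewhere. In the side view the thick tube is at (382,420) and the thin one at (410,387). I'll confirm with enlarged crops.

```bash
cat > h.py <<'E'
import numpy as np,cv2
def crop(p,u0,v0,w,h,k):
    c=cv2.resize(p[v0:v0+h,u0:u0+w,::-1],None,fx=k,fy=k,interpolation=cv2.INTER_CUBIC)
    c=np.clip(c.astype(float)*1.6,0,255).astype(np.uint8)
    for u in range(-(-u0//10)*10,u0+w,10):
        cv2.line(c,((u-u0)*k+k//2,0),((u-u0)*k+k//2,5),(0,255,255),1);cv2.putText(c,str(u),((u-u0)*k-8,14),0,.32,(0,0,255),1)
    for v in range(-(-v0//10)*10,v0+h,10):
        cv2.line(c,(0,(v-v0)*k+k//2),(5,(v-v0)*k+k//2),(0,255,255),1);cv2.putText(c,str(v),(6,(v-v0)*k+k//2+4),0,.32,(0,0,255),1)
    return c
def cam(n):
    from station import optics
    m=optics.camera_model(n);R=cv2.Rodrigues(m['rvec'])[0];return m['intrinsics'],R,m['tvec']
def at_z(n,uv,z):
    K,R,t=cam(n);r=R.T@np.linalg.solve(K,[uv[0],uv[1],1]);c=-R.T@t
    return c+r*(z-c[2])/r[2]
def tri(uvt,uvs):
    P=[];
    for n in('top','side'):
        K,R,t=cam(n);P.append(K@np.c_[R,t])
    X=cv2.triangulatePoints(P[0],P[1],np.array(uvt,float).T,np.array(uvs,float).T);return (X[:3]/X[3]).T
def proj(n,X):
    K,R,t=cam(n);return cv2.projectPoints(np.array(X,float),R,t,K,None)[0][:,0]
E
python3 - <<'E'
from h import *
T=np.load('top0.npz')['p'];S=np.load('side0.npz')['p']
a=np.hstack([crop(T,170,180,60,64,6),crop(T,268,172,64,64,6)]);b=np.hstack([crop(T,325,170,62,60,6)])
cv2.imwrite('pics/c1.png',a)
c=np.hstack([crop(S,205,225,95,75,8)[:600,:]]);cv2.imwrite('pics/c2.png',c)
w=np.hstack([crop(T,325,170,62,60,6),crop(S,260,95,60,60,6)]);
x=crop(S,235,150,85,45,7);
W=np.zeros((360+315,max(w.shape[1],x.shape[1]),3),np.uint8);W[:360,:w.shape[1]]=w;W[360:,:x.shape[1]]=x;cv2.imwrite('pics/c3.png',cv2.resize(W,None,fx=.88,fy=.88))
E
```

```text
(no output)
```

View pics/c1.png

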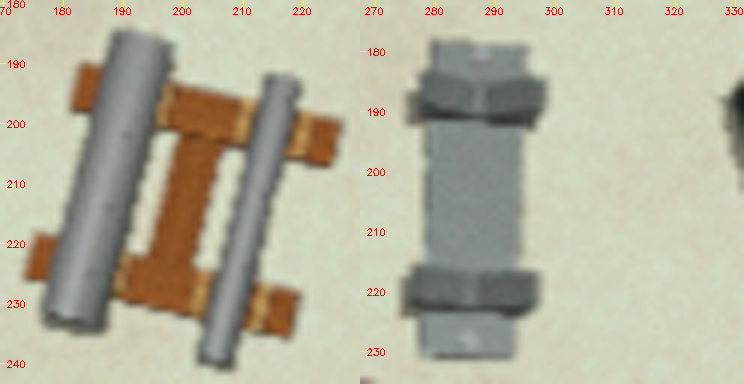

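View pics/c2.png

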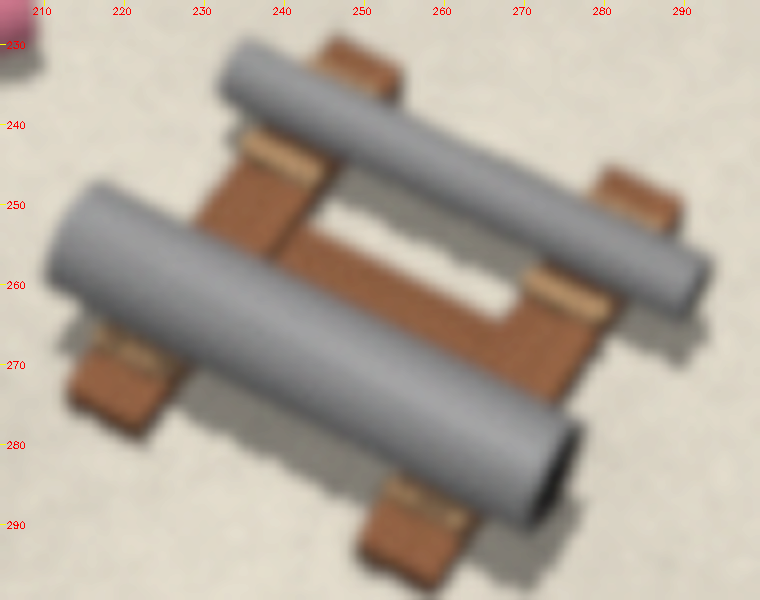

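View pics/c3.png

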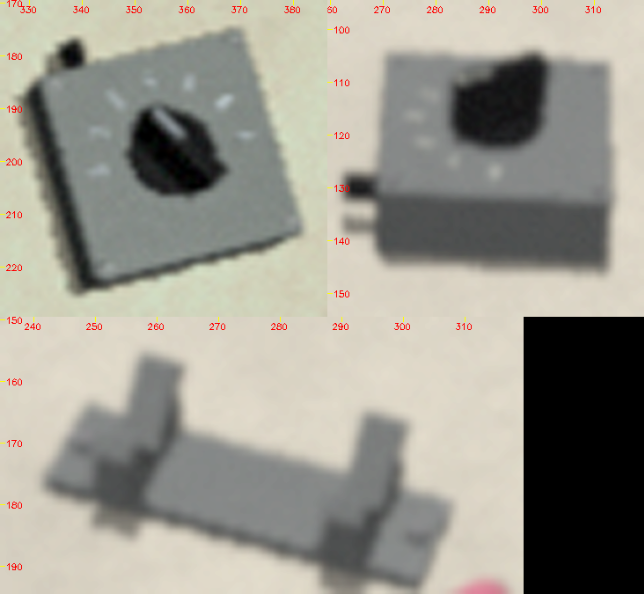

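The thick tube is the fat plain grey one on the rest, with ends in the top view at about (193.5,186) and (182,233.5); the others are pink, blue or thin. The jig plate corners are at (279,178) to (293.5,231). The box is centred at about (357,199), and the pointer lies towards the third tick.

```bash
python3 - <<'E'
from h import *
np.set_printoptions(precision=4,suppress=True)
print('tube',tri([(193.5,186),(182,233.5)],[(214.7,254),(274,283.5)]))
print('tube z.034',at_z('top',(193.5,186),.034),at_z('top',(182,233.5),.034),at_z('side',(214.7,254),.034),at_z('side',(274,283.5),.034))
# jig plate corners: side scale 7*.88=6.16 origin 235, (317/6.16 rows) v=150+(y-317)/6.16
f=lambda x,y:(235+x/6.16-.4,150+(y-317)/6.16-.4)
jt=[(279.3,178),(295.3,178.8),(293.8,231),(277.5,230)]
for p in jt: print('jig top',at_z('top',p,.01))
print('jig mean',np.mean([at_z('top',p,.01) for p in jt],0))
js=[f(90,402),f(45,485),f(415,588),f(452,503)]
for p in js: print('jig side',at_z('side',p,.01))
print('mean',np.mean([at_z('side',p,.01) for p in js],0))
print('cradle tops top',[at_z('top',p,.053)[:2] for p in[(280,183.5),(298,184.5),(278.5,216.5),(297,217.5)]])
bt=[(370.5,175.1),(332.2,184.8),(382.2,213.9),(343.6,222.7)]
b=[at_z('top',p,.055) for p in bt];print('box',b,np.mean(b,0))
g=lambda x,y:(260+x/5.28,95+y/5.28)
bs=[g(387-327,52),g(610-327,62),g(607-327,205),g(378-327,195)]
b2=[at_z('side',p,.055) for p in bs];print('boxside',b2,np.mean(b2,0))
c=np.mean(b,0)
for p in[(353.8,190.8),(359.5,196)]: print('line',at_z('top',p,.098)-c)
T=np.load('top0.npz');d=T['d']
print('depth px',d[210,187],d[205,286],d[215,370],d[250,250])
for px in [(187.7,210),(286,205),(370,212),(230,260)]:
  K,R,t=cam('top');u,v=map(round,px);X=R.T@(np.linalg.solve(K,[u,v,1])*d[v,u]-t);print(px,X)
E
```

```text
tube [[0.5818 0.3142 0.0322]
 [0.4073 0.3516 0.0308]]
tube z.034 [0.5833 0.3142 0.034 ] [0.4066 0.351  0.034 ] [0.5798 0.3154 0.034 ] [0.4072 0.3536 0.034 ]
jig top [ 0.6191 -0.0073  0.01  ]
jig top [ 0.6159 -0.068   0.01  ]
jig top [ 0.4176 -0.0583  0.01  ]
jig top [0.4214 0.002  0.01  ]
jig mean [ 0.5185 -0.0329  0.01  ]
jig side [ 0.6103 -0.0672  0.01  ]
jig side [ 0.6128 -0.0015  0.01  ]
jig side [0.4169 0.0109 0.01  ]
jig side [ 0.4131 -0.0522  0.01  ]
mean [ 0.5133 -0.0275  0.01  ]
cradle tops top [array([ 0.5882, -0.0068]), array([ 0.5844, -0.0729]), array([0.466 , 0.0003]), array([ 0.4623, -0.0666])]
box [array([ 0.6191, -0.3408,  0.055 ]), array([ 0.5827, -0.1982,  0.055 ]), array([ 0.4748, -0.3748,  0.055 ]), array([ 0.443 , -0.2338,  0.055 ])] [ 0.5299 -0.2869  0.055 ]
boxside [array([ 0.6149, -0.3336,  0.055 ]), array([ 0.4703, -0.3681,  0.055 ]), array([ 0.4393, -0.2212,  0.055 ]), array([ 0.5781, -0.187 ,  0.055 ])] [ 0.5257 -0.2775  0.055 ]
line [0.0216 0.0216 0.043 ]
line [0.0029 0.0024 0.043 ]
depth px 1.4288104 1.478987 1.4300224 1.4600543
(187.7, 210) [0.4898 0.3282 0.0554]
(286, 205) [ 0.5152 -0.0311  0.0092]
(370, 212) [ 0.4812 -0.3299  0.059 ]
(230, 260) [ 0.3122  0.1775 -0.0012]
```

Call:
jog_arm(
  motion=[
    [[0,0,0],[0,0,-0.148]],
    [[0,0,0],[0,0,-0.148]],
    [[0,0,0],[0,0,-0.148]],
    [[0,0,0],[0,0,-0.148]],
    [[0,0,0],[0,0,-0.148]],
    [[0,0,0],[0,0,-0.148]],
    [[0,0,0],[0,0,-0.148]],
    [[0,0,0],[0,0,-0.148]],
    [[0,0,0],[0,0,-0.148]],
    [[0,0,0],[0,0,-0.148]],
    [[0,0,0],[0,0,-0.148]],
    [[0,0,0],[0,0,-0.148]],
  ],
  gripper=1,
)

```text
t: 1.3
ee_pos: [0.1333, -0.5075, 0.2308]
orientation: [[-0.451, 0.892, -0.0], [0.892, 0.451, 0.001], [0.001, 0.0, -1.0]]
contact_force: [0.1, 0.6, -0.7]
grip_width: 0.0859
grasp_force: 0.0
```

Call:
jog_arm(
  motion=[
    [[0,0,0],[0,0,-0.15]],
    [[0,0,0],[0,0,-0.15]],
    [[0,0,0],[0,0,-0.15]],
    [[0,0,0],[0,0,-0.15]],
    [[0,0,0],[0,0,-0.15]],
    [[0,0,0],[0,0,-0.15]],
    [[0,0,0],[0,0,0]],
  ],
)

```text
t: 2.0
ee_pos: [0.1333, -0.5076, 0.2309]
orientation: [[-0.978, 0.207, -0.0], [0.207, 0.978, 0.001], [0.0, 0.001, -1.0]]
contact_force: [-0.5, 0.6, 0.2]
grip_width: 0.0856
grasp_force: 0.0
```

Call:
jog_arm(
  motion=[
    [[-0.009,0.045,0],[0,0,0]],
    [[-0.009,0.045,0],[0,0,0]],
    [[-0.009,0.045,0],[0,0,0]],
    [[-0.009,0.045,0],[0,0,0]],
    [[-0.009,0.045,0],[0,0,0]],
    [[-0.009,0.045,0],[0,0,0]],
    [[-0.009,0.045,0],[0,0,0]],
    [[-0.009,0.045,0],[0,0,0]],
    [[-0.009,0.045,0],[0,0,0]],
    [[-0.009,0.045,0],[0,0,0]],
  ],
)

```text
t: 3.0
ee_pos: [0.3148, -0.0844, 0.2314]
orientation: [[-0.977, 0.212, 0.001], [0.212, 0.977, -0.0], [-0.001, -0.0, -1.0]]
contact_force: [0.6, -0.6, 0.3]
grip_width: 0.0851
grasp_force: 0.0
```

Call:
jog_arm(
  motion=[
    [[-0.009,0.045,0],[0,0,0]],
    [[-0.009,0.045,0],[0,0,0]],
    [[-0.009,0.045,0],[0,0,0]],
    [[-0.009,0.045,0],[0,0,0]],
    [[-0.009,0.045,0],[0,0,0]],
    [[-0.009,0.045,0],[0,0,0]],
    [[-0.009,0.045,0],[0,0,0]],
    [[-0.009,0.045,0],[0,0,0]],
    [[-0.009,0.045,0],[0,0,0]],
    [[0,0.02,0],[0,0,0]],
    [[0,0,0],[0,0,0]],
  ],
)

```text
t: 4.1
ee_pos: [0.4822, 0.3152, 0.2297]
orientation: [[-0.978, 0.208, -0.002], [0.208, 0.978, -0.001], [0.002, -0.001, -1.0]]
contact_force: [0.6, -0.4, 0.4]
grip_width: 0.0855
grasp_force: 0.0
```

Call:
jog_arm(
  motion=[
    [[-0.008,0.02,0.02],[0,0,0]],
    [[0,0,0.04],[0,0,0]],
    [[0,0,0.04],[0,0,0]],
    [[0,0,0.02],[0,0,0]],
    [[0,0,0],[0,0,0]],
    [[0,0,0],[0,0,0]],
  ],
)

```text
t: 4.7
ee_pos: [0.4939, 0.33, 0.112]
orientation: [[-0.978, 0.209, -0.0], [0.209, 0.978, -0.0], [0.0, -0.0, -1.0]]
contact_force: [0.1, -0.3, 0.0]
grip_width: 0.0854
grasp_force: 0.0
```

```bash
python3 - <<'E'
from h import *
from station import readout, optics
s=readout.sense();print(s['ee_pos'],s['joints'])
T=optics.capture('top')[0];S=optics.capture('side')[0]
e=s['ee_pos'];print(proj('top',[e]),proj('side',[e]))
cv2.imwrite('pics/d1.png',np.hstack([crop(T,160,170,70,100,5),crop(S,195,205,90,100,5)]))
E
```

```text
[0.49388251 0.3299569  0.11199552] [ 5.89050197e-01  2.79353041e-01 -1.12250535e-01  1.17941728e+00
 -1.29350313e-04  7.99942406e-01]
[[184.85149883 206.42160288]] [[243.5362523  248.66925866]]
```

View pics/d1.png

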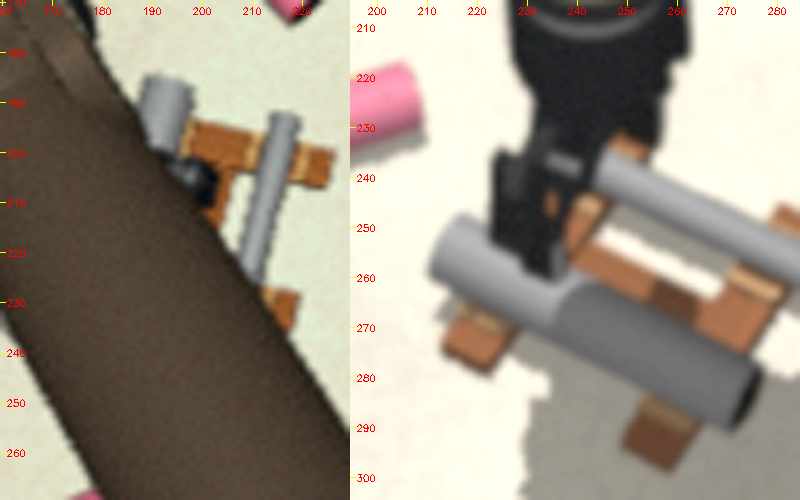

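The close view shows the open fingers straddling the thick tube, with the near finger tip at side (236,258), so I'll go down.

Call:
jog_arm(
  motion=[
    [[0,0.002,0.02],[0,0,0]],
    [[0,0,0.02],[0,0,0]],
    [[0,0,0.02],[0,0,0]],
    [[0,0,0.015],[0,0,0]],
    [[0,0,0.012],[0,0,0]],
    [[0,0,0.008],[0,0,0]],
    [[0,0,0],[0,0,0]],
    [[0,0,0],[0,0,0]],
  ],
)

```text
t: 5.6
ee_pos: [0.4948, 0.3329, 0.0171]
orientation: [[-0.978, 0.207, 0.001], [0.207, 0.978, 0.001], [-0.001, 0.001, -1.0]]
contact_force: [0.6, 0.4, 1.0]
grip_width: 0.0856
grasp_force: 0.0
```

Call:
jog_arm(
  motion=[
    [[0,0,0],[0,0,0]],
    [[0,0,0],[0,0,0]],
    [[0,0,0],[0,0,0]],
    [[0,0,0],[0,0,0]],
    [[0,0,0],[0,0,0]],
    [[0,0,0],[0,0,0]],
    [[0,0,0],[0,0,0]],
    [[0,0,0],[0,0,0]],
    [[0,0,0],[0,0,0]],
    [[0,0,0],[0,0,0]],
  ],
  gripper=-0.6,
  force=50,
)

```text
t: 6.6
ee_pos: [0.4949, 0.3335, 0.0172]
orientation: [[-0.978, 0.207, 0.001], [0.207, 0.978, 0.002], [-0.001, 0.002, -1.0]]
contact_force: [-0.4, 2.7, 6.1]
grip_width: 0.0384
grasp_force: 50.3
```

Call:
jog_arm(
  motion=[
    [[0,0,-0.005],[0,0,0]],
    [[0,0,-0.01],[0,0,0]],
    [[0,0,-0.02],[0,0,0]],
    [[0,0,-0.025],[0,0,0]],
    [[0,0,-0.025],[0,0,0]],
    [[0,0,-0.025],[0,0,0]],
    [[0,0,-0.02],[0,0,0]],
    [[0,0,-0.01],[0,0,0]],
    [[0,0,0],[0,0,0]],
    [[0,0,0],[0,0,0]],
  ],
)

```text
t: 7.6
ee_pos: [0.494, 0.3322, 0.1552]
orientation: [[-0.978, 0.207, -0.001], [0.207, 0.978, -0.001], [0.001, -0.001, -1.0]]
contact_force: [-0.9, -0.4, -5.2]
grip_width: 0.0383
grasp_force: 50.9
```

Call:
jog_arm(
  motion=[
    [[-0.004,-0.015,0],[0,0,-0.015]],
    [[-0.008,-0.03,0],[0,0,-0.015]],
    [[-0.009,-0.034,0],[0,0,-0.015]],
    [[-0.009,-0.034,0],[0,0,-0.015]],
    [[-0.009,-0.034,0],[0,0,-0.015]],
    [[-0.009,-0.034,0],[0,0,-0.015]],
    [[-0.009,-0.034,0],[0,0,-0.015]],
    [[-0.009,-0.034,0],[0,0,-0.015]],
    [[-0.009,-0.034,0],[0,0,-0.015]],
    [[-0.009,-0.034,0],[0,0,-0.02]],
    [[-0.008,-0.025,0],[0,0,0]],
    [[0,0,0],[0,0,0]],
  ],
)

```text
t: 8.8
ee_pos: [0.5407, -0.0209, 0.1545]
orientation: [[-0.998, 0.058, -0.003], [0.058, 0.998, -0.001], [0.002, -0.001, -1.0]]
contact_force: [0.4, 0.2, -5.3]
grip_width: 0.0385
grasp_force: 51.3
```

```bash
python3 - <<'E'
from station import readout
import numpy as np
s=readout.sense();e=s['ee_pos'];R=s['orientation'];print(s['t'],e,np.degrees(np.arctan2(R[1,0],R[0,0])))
print(R.T@(np.array([.516,-.031,.1])-e))
E
```

```text
8.8 [ 0.5406942  -0.0209115   0.15448245] 176.6843241883191
[ 0.02393351 -0.01143293  0.05455634]
```

Call:
jog_arm(
  motion=[
    [[0.012,-0.005,0.015],[0,0,0]],
    [[0.012,-0.006,0.02],[0,0,0]],
    [[0,0,0.02],[0,0,0]],
    [[0,0,0.01],[0,0,0]],
    [[0,0,0],[0,0,0]],
    [[0,0,0],[0,0,0]],
  ],
)

```text
t: 9.4
ee_pos: [0.5166, -0.0273, 0.0914]
orientation: [[-0.999, 0.053, -0.0], [0.053, 0.999, 0.0], [0.0, 0.0, -1.0]]
contact_force: [-0.6, 0.1, -3.8]
grip_width: 0.0385
grasp_force: 51.4
```

```bash
python3 - <<'E'
from h import *
from station import readout, optics
s=readout.sense();e=s['ee_pos'];R=s['orientation'];print(s['t'],e,np.degrees(np.arctan2(R[1,0],R[0,0])))
T=optics.capture('top')[0];S=optics.capture('side')[0]
print(proj('top',[e]),proj('side',[e]))
cv2.imwrite('pics/d2.png',np.hstack([crop(T,262,165,60,85,6),crop(S,235,115,70,85,6)]))
E
```

```text
9.4 [ 0.51662692 -0.02728212  0.0913971 ] 176.95113767113443
[[286.73473262 200.8874341 ]] [[274.61306998 158.70307126]]
```

View pics/d2.png

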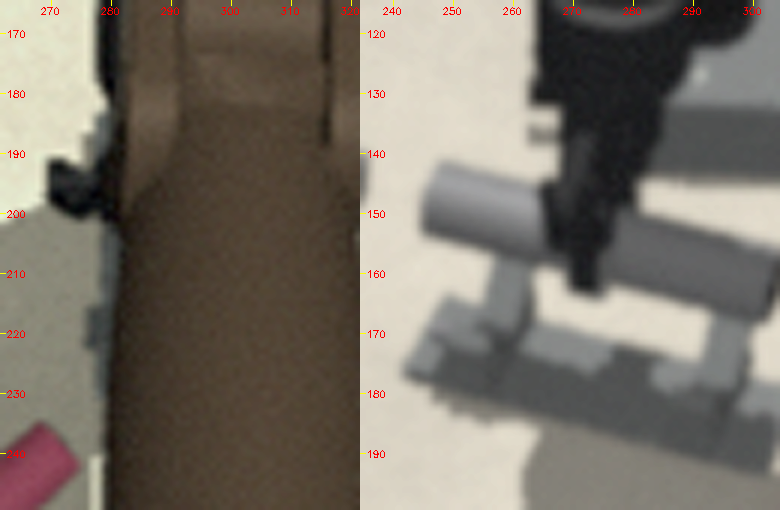

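Call:
jog_arm(
  motion=[
    [[0,-0.004,0.01],[0,0,0]],
    [[0,0,0.015],[0,0,0]],
    [[0,0,0.012],[0,0,0]],
    [[0,0,0.008],[0,0,0]],
    [[0,0,0.004],[0,0,0]],
    [[0,0,0],[0,0,0]],
    [[0,0,0],[0,0,0]],
  ],
)

```text
t: 10.2
ee_pos: [0.5166, -0.0317, 0.0426]
orientation: [[-0.999, 0.054, 0.0], [0.054, 0.999, -0.0], [-0.0, -0.0, -1.0]]
contact_force: [-0.7, 0.3, -3.7]
grip_width: 0.0386
grasp_force: 51.5
```

Call:
jog_arm(
  motion=[
    [[0,0,0.002],[0,0,0]],
    [[0,0,0.002],[0,0,0]],
    [[0,0,0],[0,0,0]],
  ],
  force=30,
)

```text
t: 10.5
ee_pos: [0.5162, -0.0317, 0.0382]
orientation: [[-0.999, 0.054, -0.0], [0.054, 0.999, 0.0], [0.0, -0.0, -1.0]]
contact_force: [-1.1, 0.4, -4.3]
grip_width: 0.0384
grasp_force: 51.5
```

Call:
jog_arm(
  motion=[
    [[0,0,0.0015],[0,0,0]],
    [[0,0,0.0015],[0,0,0]],
    [[0,0,0],[0,0,0]],
  ],
)

```text
t: 10.8
ee_pos: [0.5161, -0.0316, 0.035]
orientation: [[-0.999, 0.054, -0.0], [0.054, 0.999, -0.0], [0.0, -0.0, -1.0]]
contact_force: [-0.4, 0.2, -4.5]
grip_width: 0.0386
grasp_force: 51.5
```

Call:
jog_arm(
  motion=[
    [[0,0,0.001],[0,0,0]],
    [[0,0,0],[0,0,0]],
  ],
)

```text
t: 11.0
ee_pos: [0.5162, -0.0317, 0.0342]
orientation: [[-0.999, 0.054, -0.0], [0.054, 0.999, -0.0], [0.0, -0.0, -1.0]]
contact_force: [0.2, 0.6, -4.1]
grip_width: 0.0387
grasp_force: 51.5
```

Call:
jog_arm(
  motion=[
    [[0,0,0.001],[0,0,0]],
    [[0,0,0],[0,0,0]],
  ],
)

```text
t: 11.2
ee_pos: [0.5162, -0.0317, 0.0332]
orientation: [[-0.999, 0.054, -0.0], [0.054, 0.999, -0.0], [0.0, -0.0, -1.0]]
contact_force: [0.7, -0.8, -4.5]
grip_width: 0.0388
grasp_force: 51.5
```

Call:
jog_arm(
  motion=[
    [[0,0,0.001],[0,0,0]],
    [[0,0,0],[0,0,0]],
  ],
)

```text
t: 11.4
ee_pos: [0.5165, -0.0319, 0.0326]
orientation: [[-0.999, 0.054, 0.001], [0.054, 0.999, -0.001], [-0.001, -0.0, -1.0]]
contact_force: [-0.5, -1.6, -0.4]
grip_width: 0.0387
grasp_force: 51.8
```

Call:
jog_arm(
  motion=[
    [[0,0,0.001],[0,0,0]],
    [[0,0,0],[0,0,0]],
  ],
)

```text
t: 11.6
ee_pos: [0.5166, -0.0321, 0.0323]
orientation: [[-0.999, 0.054, 0.001], [0.054, 0.999, -0.001], [-0.001, -0.001, -1.0]]
contact_force: [-3.4, -2.5, 5.2]
grip_width: 0.0388
grasp_force: 52.4
```

Call:
jog_arm(
  motion=[
    [[0,0,0.0005],[0,0,0]],
    [[0,0,0],[0,0,0]],
  ],
)

```text
t: 11.8
ee_pos: [0.5167, -0.0322, 0.0321]
orientation: [[-0.999, 0.054, 0.001], [0.054, 0.999, -0.001], [-0.001, -0.001, -1.0]]
contact_force: [-4.9, -3.2, 6.6]
grip_width: 0.0386
grasp_force: 52.7
```

Call:
jog_arm(
  motion=[
    [[0,-0.001,0],[0,0,0]],
    [[0,0,0],[0,0,0]],
  ],
)

```text
t: 12.0
ee_pos: [0.5168, -0.0327, 0.0317]
orientation: [[-0.999, 0.054, 0.002], [0.054, 0.999, 0.0], [-0.002, 0.0, -1.0]]
contact_force: [-1.9, -0.5, 6.7]
grip_width: 0.0384
grasp_force: 52.2
```

Call:
jog_arm(
  motion=[
    [[0,0,0.0005],[0,0,0]],
    [[0,0,0],[0,0,0]],
  ],
)

```text
t: 12.2
ee_pos: [0.5168, -0.0327, 0.0317]
orientation: [[-0.999, 0.054, 0.002], [0.054, 0.999, -0.0], [-0.002, -0.0, -1.0]]
contact_force: [-3.5, -0.9, 10.8]
grip_width: 0.039
grasp_force: 52.9
```

Seated: the upward force is rising with almost no lateral force. Release and retreat.

Call:
jog_arm(
  motion=[
    [[0,0,0],[0,0,0]],
    [[0,0,0],[0,0,0]],
    [[0,0,0],[0,0,0]],
    [[0,0,0],[0,0,0]],
    [[0,0,0],[0,0,0]],
    [[0,0,0],[0,0,0]],
    [[0,0,0],[0,0,0]],
    [[0,0,0],[0,0,0]],
  ],
  gripper=1,
)

```text
t: 13.0
ee_pos: [0.5162, -0.0327, 0.0303]
orientation: [[-0.999, 0.054, 0.0], [0.054, 0.999, -0.0], [-0.0, -0.0, -1.0]]
contact_force: [0.0, 0.5, -0.5]
grip_width: 0.0854
grasp_force: 0.0
```

Call:
jog_arm(
  motion=[
    [[0,0,-0.01],[0,0,0]],
    [[0,0,-0.02],[0,0,0]],
    [[0,0,-0.03],[0,0,0]],
    [[0,0,-0.04],[0,0,0]],
    [[0,0,-0.04],[0,0,0]],
    [[0,0,-0.04],[0,0,0]],
    [[0,0,-0.02],[0,0,0]],
    [[0,0,0],[0,0,0]],
  ],
)

```text
t: 13.8
ee_pos: [0.5178, -0.0327, 0.2347]
orientation: [[-0.999, 0.054, 0.007], [0.054, 0.999, -0.0], [-0.007, -0.0, -1.0]]
contact_force: [0.3, -0.3, -0.1]
grip_width: 0.0859
grasp_force: 0.0
```

Call:
jog_arm(
  motion=[
    [[-0.002,-0.02,0],[0,0,0]],
    [[-0.003,-0.035,0],[0,0,0]],
    [[-0.004,-0.035,0],[0,0,0]],
    [[-0.004,-0.035,0],[0,0,0]],
    [[-0.004,-0.035,0],[0,0,0]],
    [[-0.004,-0.035,0],[0,0,0]],
    [[-0.003,-0.035,0],[0,0,0]],
    [[-0.002,-0.021,0],[0,0,0]],
    [[0,0,0.02],[0,0,0]],
  ],
)

```text
t: 14.7
ee_pos: [0.5292, -0.2879, 0.211]
orientation: [[-0.998, 0.057, 0.002], [0.057, 0.998, -0.002], [-0.002, -0.002, -1.0]]
contact_force: [0.3, -0.8, -0.4]
grip_width: 0.0856
grasp_force: 0.0
```

Call:
jog_arm(
  motion=[
    [[0,0,0.01],[0,0,-0.135]],
    [[0,0,0.01],[0,0,-0.135]],
    [[0,0,0.01],[0,0,-0.135]],
    [[0,0,0.01],[0,0,-0.135]],
    [[0,0,0.01],[0,0,-0.135]],
    [[0,0,0],[0,0,-0.135]],
    [[0,0,0],[0,0,0]],
  ],
)

```text
t: 15.4
ee_pos: [0.528, -0.2843, 0.159]
orientation: [[-0.727, -0.686, -0.002], [-0.686, 0.727, 0.001], [0.001, 0.002, -1.0]]
contact_force: [-0.3, -0.4, -0.4]
grip_width: 0.0849
grasp_force: 0.0
```

```bash
python3 - <<'E'
from h import *
from station import readout, optics
s=readout.sense();e=s['ee_pos'];R=s['orientation'];print(s['t'],e,s['joints'],np.degrees(np.arctan2(R[1,0],R[0,0])))
print(R.T@(np.array([.529,-.285,.066])-e))
T=optics.capture('top')[0];S=optics.capture('side')[0]
a=np.zeros((540,800,3),np.uint8);c=crop(T,262,165,66,75,6);d=crop(S,235,60,70,130,4)
a[:c.shape[0],:c.shape[1]]=c;a[:d.shape[0],440:440+d.shape[1]]=d
cv2.imwrite('pics/d3.png',a)
E
```

```text
15.4 [ 0.52796962 -0.28430924  0.15901178] [-4.93959228e-01  2.77036820e-01 -1.12846076e-02  1.28475009e+00
 -1.71070154e-05 -1.25051919e+00] -136.65226061190177
[-0.00034327 -0.00140995  0.09300873]
```

View pics/d3.png

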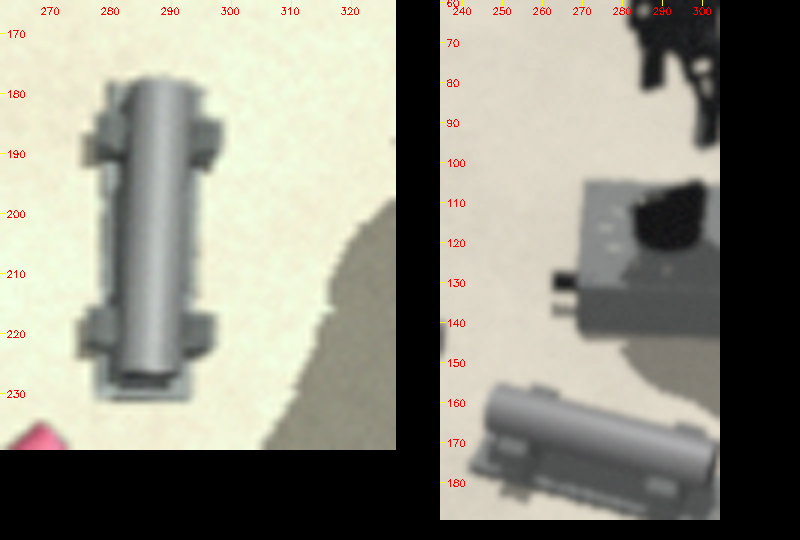

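```bash
python3 - <<'E'
from h import *
np.set_printoptions(precision=4,suppress=True)
# ends of top silhouette: z of end edges between .048 (widest) and .068 top
for z in(.048,.068):print(at_z('top',(288.5,177.2),z),at_z('top',(286,227.2),z))
print(at_z('side',(248.5,162.5),.048),at_z('side',(301,174),.048))
print('mid jig cradles: ',[at_z('top',p,z) for p,z in[((287,187.5),.04),((286,220.5),.04)]])
print(proj('top',[[.5185,-.0329,.0483],[.516+.09,-.037,.05],[.516-.09,-.027,.05]]))
E
```

```text
[ 0.6132 -0.0389  0.048 ] [ 0.4277 -0.0266  0.048 ]
[ 0.6084 -0.0371  0.068 ] [ 0.4256 -0.025   0.068 ]
[ 0.6008 -0.0318  0.048 ] [ 0.4333 -0.0319  0.048 ]
mid jig cradles:  [array([ 0.5759, -0.0334,  0.04  ]), array([ 0.453 , -0.0276,  0.04  ])]
[[287.3188 202.3995]
 [288.0608 178.9646]
 [286.1603 227.6124]]
```

The tube lies in both Vs, with ends at top rows about 177 and 227, centred to within about 4 mm. Next, lower onto the selector and grip it.

Call:
jog_arm(
  motion=[
    [[0,0,0.02],[0,0,0]],
    [[0,0,0.02],[0,0,0]],
    [[0,-0.001,0.02],[0,0,0]],
    [[0,0,0.015],[0,0,0]],
    [[0,0,0.01],[0,0,0]],
    [[0,0,0.003],[0,0,0]],
    [[0,0,0],[0,0,0]],
  ],
)

```text
t: 16.2
ee_pos: [0.5293, -0.2854, 0.0723]
orientation: [[-0.728, -0.686, -0.0], [-0.686, 0.728, 0.0], [0.0, 0.0, -1.0]]
contact_force: [0.1, 0.6, -0.3]
grip_width: 0.0853
grasp_force: 0.0
```

Call:
jog_arm(
  motion=[
    [[0,0,0],[0,0,0]],
    [[0,0,0],[0,0,0]],
    [[0,0,0],[0,0,0]],
    [[0,0,0],[0,0,0]],
    [[0,0,0],[0,0,0]],
    [[0,0,0],[0,0,0]],
    [[0,0,0],[0,0,0]],
    [[0,0,0],[0,0,0]],
    [[0,0,0],[0,0,0]],
    [[0,0,0],[0,0,0]],
    [[0,0,0],[0,0,0]],
    [[0,0,0],[0,0,0]],
  ],
  gripper=-0.9,
  force=25,
)

```text
t: 17.4
ee_pos: [0.5303, -0.2863, 0.0729]
orientation: [[-0.728, -0.686, 0.002], [-0.686, 0.728, -0.002], [-0.0, -0.002, -1.0]]
contact_force: [3.6, -4.4, 1.3]
grip_width: 0.0156
grasp_force: 31.9
```

```bash
python3 - <<'E'
from station import readout
import numpy as np
s=readout.sense();R=s['orientation'];print(s['t'],s['ee_pos'],s['ft_torque'],s['contact_force'],s['grip_width'],np.degrees(np.arctan2(R[1,0],R[0,0])),R[:,1]@s['contact_force'])
E
```

```text
17.4 [ 0.53026038 -0.28630092  0.07285539] [-0.68076563 -0.56450322  0.00791912] [ 3.57883422 -4.37694155  1.25593322] 0.015572768223917987 -136.68932387125477 -5.642862124519066
```

Call:
jog_arm(
  motion=[
    [[0,-0.0015,0],[0,0,0]],
    [[0,0,0],[0,0,0]],
    [[0,0,0],[0,0,0.08]],
    [[0,0,0],[0,0,0.08]],
    [[0,0,0],[0,0,0.08]],
    [[0,0,0],[0,0,0.08]],
    [[0,0,0],[0,0,0.08]],
    [[0,0,0],[0,0,0.08]],
    [[0,0,0],[0,0,0.04]],
    [[0,0,0],[0,0,0]],
  ],
  force=40,
)

```text
t: 18.4
ee_pos: [0.5304, -0.2864, 0.0728]
orientation: [[-0.972, -0.234, 0.0], [-0.234, 0.972, 0.0], [-0.0, 0.0, -1.0]]
contact_force: [-0.2, 0.4, 4.9]
grip_width: 0.0151
grasp_force: 41.7
```

```bash
cat > st.py <<'E'
from station import readout
import numpy as np
s=readout.sense();R=s['orientation'];print(s['t'],s['ee_pos'],s['ft_torque'],s['contact_force'],s['grip_width'],np.degrees(np.arctan2(R[1,0],R[0,0])),R.T@s['contact_force'])
E
python3 st.py
```

```text
18.4 [ 0.53035416 -0.28640893  0.07281039] [0.12322784 0.19268676 0.02823791] [-0.2054116   0.43065599  4.90614292] 0.015137461916895753 -166.4810397534168 [ 0.09752852  0.46722309 -4.90612756]
```

Call:
jog_arm(
  motion=[
    [[0,0,0],[0,0,0.1]],
    [[0,0,0],[0,0,0.1]],
    [[0,0,0],[0,0,0.1]],
    [[0,0,0],[0,0,0.1]],
    [[0,0,0],[0,0,0.1]],
    [[0,0,0],[0,0,0.1]],
    [[0,0,0],[0,0,0.1]],
    [[0,0,0],[0,0,0.1]],
    [[0,0,0],[0,0,0.1]],
    [[0,0,0],[0,0,0.1]],
    [[0,0,0],[0,0,0.05]],
    [[0,0,0],[0,0,0]],
  ],
)

```text
t: 19.6
ee_pos: [0.5305, -0.2864, 0.0729]
orientation: [[-0.687, 0.727, 0.001], [0.727, 0.687, -0.0], [-0.0, 0.0, -1.0]]
contact_force: [-1.2, 0.3, 5.4]
grip_width: 0.0155
grasp_force: 41.6
```

```bash
python3 st.py
```

```text
19.6 [ 0.53048349 -0.28643724  0.07285   ] [ 0.00496843  0.09751368 -0.02074487] [-1.20059542  0.28044851  5.40056113] 0.015492449608319159 133.36458079227694 [ 1.02626047 -0.67839891 -5.40117632]
```

Turned 90° in all, with torque near zero, so it is resting in the click. Open, rise, move aside and check.

Call:
jog_arm(
  motion=[
    [[0,0,0],[0,0,0]],
    [[0,0,0],[0,0,0]],
    [[0,0,0],[0,0,0]],
    [[0,0,0],[0,0,0]],
    [[0,0,0],[0,0,0]],
    [[0,0,0],[0,0,0]],
    [[0,0,0],[0,0,0]],
    [[0,0,0],[0,0,0]],
    [[0,0,0],[0,0,0]],
    [[0,0,0],[0,0,0]],
  ],
  gripper=1,
)

```text
t: 20.6
ee_pos: [0.5304, -0.2865, 0.0723]
orientation: [[-0.687, 0.727, 0.0], [0.727, 0.687, -0.0], [-0.0, -0.0, -1.0]]
contact_force: [0.7, 0.3, -0.5]
grip_width: 0.0851
grasp_force: 0.0
```

Call:
jog_arm(
  motion=[
    [[0,0,-0.01],[0,0,0]],
    [[0,0,-0.02],[0,0,0]],
    [[0,0,-0.04],[0,0,0]],
    [[0,0,-0.04],[0,0,0]],
    [[0,0,-0.04],[0,0,0]],
    [[0,0,-0.02],[0,0,0]],
    [[0,0,0],[0,0,0]],
  ],
)

```text
t: 21.3
ee_pos: [0.5317, -0.2872, 0.2471]
orientation: [[-0.687, 0.727, 0.006], [0.727, 0.687, -0.003], [-0.007, 0.002, -1.0]]
contact_force: [1.0, 0.1, 0.5]
grip_width: 0.0855
grasp_force: 0.0
```

Call:
jog_arm(
  motion=[
    [[0,-0.03,0],[0,0,0]],
    [[0,-0.04,0],[0,0,0]],
    [[0,-0.04,0],[0,0,0]],
    [[0,-0.04,0],[0,0,0]],
    [[0,-0.04,0],[0,0,0]],
    [[0,-0.04,0],[0,0,0]],
    [[0,-0.04,0],[0,0,0]],
    [[0,-0.02,0],[0,0,0]],
    [[0,0,0],[0,0,0]],
  ],
)

```text
t: 22.2
ee_pos: [0.3174, -0.487, 0.2412]
orientation: [[-0.684, 0.73, -0.001], [0.73, 0.684, 0.001], [0.002, -0.0, -1.0]]
contact_force: [0.2, 0.5, -0.3]
grip_width: 0.0857
grasp_force: 0.0
```

```bash
python3 st.py; python3 - <<'E'
from h import *
from station import optics
T=optics.capture('top')[0];S=optics.capture('side')[0]
cv2.imwrite('pics/e1.png',np.hstack([crop(T,170,165,220,80,2)[:160], ]) if 0 else np.vstack([np.hstack([crop(T,325,165,62,62,6),crop(S,255,95,60,62,6)]),cv2.resize(crop(T,165,165,150,75,5),(732,228))]))
E
```

```text
22.2 [ 0.31735723 -0.48696563  0.24121126] [ 0.00609047 -0.00784852  0.01206401] [ 0.18524525  0.45654325 -0.32806319] 0.08568305090116331 133.15241759568087 [0.20583206 0.44745385 0.32831572]
```

View pics/e1.png

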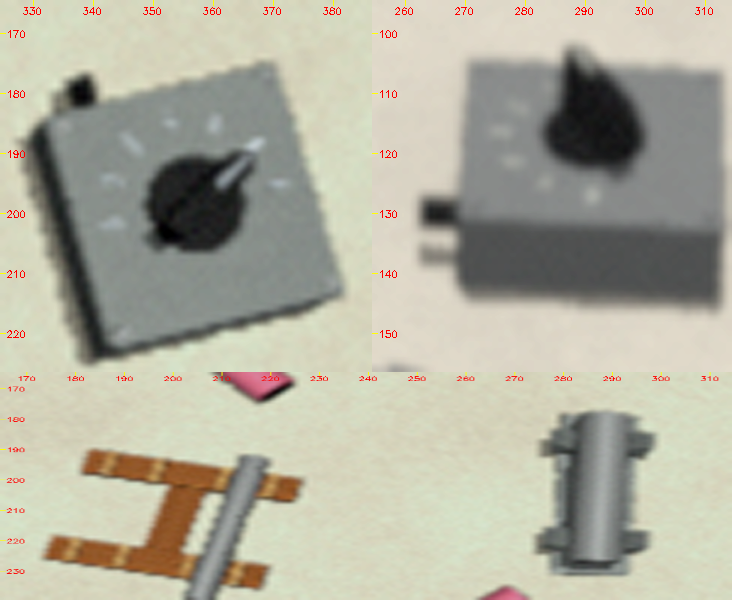

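The pointer is on the sixth tick at (368,189); it started on the third. The tube is seated in both cradles and the thin tube has not moved.

```bash
python3 -c "
from station import sign_off;print(sign_off())"
```

```text
the job is handed in; nothing more can be done
None
```

The thick tube is seated in both V-cradles, centred lengthwise to within about 4 mm. The selector then went three clicks clockwise, from the third tick to the sixth, and was left resting in its click; the job was handed in at about 22 s.

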